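# Close a gift canister around a small lidded cup

## Task

Stand the small handleless lidded cup in the lower half of the canister that is clamped in the packing jig, then let go of it. Then lower the canister's cover over it, slots over the pins, until it sits fully down, and twist it clockwise to the stop so that the canister is locked shut, and let go. Keep the cup upright all along, and do not push about or knock over the mugs, the tape roll or the tape dispenser.

Things in the scene. Friction and masses are not known exactly. Their poses are not given: they have to be found in the camera images.
- jig: Packing jig, fixed: plywood plate 130 x 104 x 12 mm (long side along its x) with two 26 mm high aluminium blocks at x = +-55 mm that clamp the white lower half of the canister, a round open shell: foot 92 mm across up to a flat shoulder 32 mm above the table, then a neck 72 mm across (69 at the rim, bore 63), rim at 62 mm. Origin: on the canister's axis, at the table; z up.
- seat (a point): Centre of the shoulder of the lower half (32 mm above the table, axes as the jig): the cover's lower edge rests at this level when fully down. Fully down, the cover turns freely about 50 degrees clockwise (seen from above) to a hard stop, no spring or click; locked, its bar is parallel to the jig's long side (x axis).
- well (a point): Centre of the inner floor of the lower half (18 mm above the table, axes as the jig), 44 mm below the rim: the cup stands here, its top 42 mm above the rim.
- pin (a point): Outer end of one of two round steel pins, 10 mm thick, that stick out level from opposite sides of the neck to 44.5 mm from its axis, 51 mm above the table. They lie at +50 and +230 degrees from the jig's x axis (counterclockwise seen from above).
- cover: Upper half of the canister, about 160 g, loose, standing open side down: white round cap 86 mm across and 86 mm high, bore 76 mm, 82 mm deep, grip bar on its roof. Origin: centre of its lower edge, z up, x along the bar. Two L-shaped slots cut through the skirt, 16.5 mm wide, open at the lower edge under each end of the bar, then run counterclockwise (from above) at 11.5 to 27 mm height.
- bar (a point): Point on the cover's axis in the grip bar, 108 mm above the cover's lower edge, to pinch. The bar is 64 mm long (cover's x), 14 mm thick (its y), 86 to 122 mm above the lower edge. The cover goes down over the pins only with the bar in line with the two pins (either way round, within about 4 degrees).
- cup: The small white cup without handle, 160 g or so, loose: straight round body 54 mm in diameter up to 78 mm, on it a fixed lid 59 mm across, 86 mm high in all. Origin: centre of its underside; z up. In the lower half its top 42 mm stand out above the rim.
- mug_a: a bystander: handled white mug with a flat lid, 88 mm high, 82 mm across, handle reaching 69 mm from its axis; origin under its centre
- mug_b: a bystander: handled white mug with a flat lid, 88 mm high, 82 mm across, handle reaching 69 mm from its axis; origin under its centre
- mug_c: a bystander: handled white mug with a flat lid, 88 mm high, 82 mm across, handle reaching 69 mm from its axis; origin under its centre
- tape_roll: a bystander: roll of packing tape lying flat, 100 mm across, 48 mm high; origin under its centre
- dispenser: a bystander: blue desk tape dispenser 160 x 60 mm, 96 mm high; origin under its centre
Mind the look-alikes: they are no part of the job. What is shaped like the cup but blue, green or yellow is not meant.

How it is judged:
On the way, in this order (a step that is already met when the one before it is completed fails the run):
1. the cup stands upright on the floor of the lower half, released (horizontal distance between cup and well below 0.008 m and z of cup in the frame of well between -0.005 and 0.005 m and angle between cup's own z axis and vertical below 0.12 rad and contact force between the fingers and cup below 0.1 N), for 0.2 s.
2. the cover sits fully down over it, its edge on the shoulder (horizontal distance between cup and well below 0.008 m and z of cup in the frame of well between -0.005 and 0.005 m and angle between cup's own z axis and vertical below 0.12 rad and horizontal distance between cover and seat below 0.005 m and z of cover in the frame of seat below 0.004 m and angle between cover's own z axis and vertical below 0.07 rad), for 0.1 s.
At the end, for the whole second after the job is handed in: The cup stands upright in the lower half (within 8 mm of its axis, 5 mm of its floor); the cover sits on the shoulder (edge within 4 mm, 5 mm off-axis, not tilted by over 4 degrees) and is twisted so that its bar is within 10 degrees of the jig's x axis; both at rest, released (all of step 2 and angle between the x axis of cover and the x axis of jig, either way round below 0.17 rad and linear speed of each of cover, cup below 0.02 m/s and contact force between the fingers and cover below 0.1 N); the robot touches nothing.
It fails at once if the cup is tipped by more than 40 degrees (angle between cup's own z axis and vertical above 0.7 rad).
It fails at once if a handled mug is pushed away by more than 40 mm or tipped over (distance of any of mug_a, mug_b, mug_c from where it was at the start of the episode above 0.04 m or angle between any of mug_a, mug_b, mug_c's own z axis and vertical above 0.5 rad).
It fails at once if the tape roll is pushed away by more than 40 mm or tipped over (distance of tape_roll from where it was at the start of the episode above 0.04 m or angle between tape_roll's own z axis and vertical above 0.5 rad).
It fails at once if the tape dispenser is pushed away by more than 40 mm or tipped over (distance of dispenser from where it was at the start of the episode above 0.04 m or angle between dispenser's own z axis and vertical above 0.5 rad).
It also fails if it takes over 72 s, if anything falls off the work surface, if the arm or the gripper's body presses on something with over 40 N, if the wrist force passes 120 N, or if a joint passes its speed limit or range.

## Robot

A 6-joint arm with a two-finger parallel gripper is mounted at the origin on the work surface. World frame = base frame: x ahead of the robot, y to its left, z up, the work surface at z = 0. Lengths are in m, angles in rad, forces in N, time in s.
With the tool pointing down it reaches from about 0.35 to 0.975 m from the base axis. Payload 4.9 kg.
Tool frame: the origin (TCP) lies midway between the tips of the shut fingers; the grasp point (between the pads) lies 19 mm behind it; z points along the fingers, y is the line along which they close (so a half turn about z gives the same grasp; the last joint's range is limited). The gripper opens to 85 mm and grips with 20 to 120 N. Pads are 22 mm wide; open, the fingers measure 114 mm over their backs; the gripper's body (76 mm by 85 mm) begins 54 mm behind the grasp point. The pads swing forward as they close: fully open they stand 13 mm farther back than shut.
Start: joints at [1.003, 0.053, 1.613, -0, 1.476, -0.119], TCP at [0.271, 0.563, 0.231] pointing down, gripper open.
Joint ranges: [-3.01, 3.01], [-1.01, 2.22], [0.06, 2.58], [-1.02, 4.17], [0.09, 2.62], [-3.14, 3.14]. Speed limits (rad/s): [2.57, 2.57, 3.14, 3.14, 3.14, 3.14].

## Interface

Orientations are given as a unit quaternion [w, x, y, z].
In Python, from plant import state, grab_frame, job_done, cut_out, place_of gives the robot as it stands.
- The arm moves only by the tool jog_arm, never from a script. Its argument "motion" is text: rows parted by semicolons, each of 7 numbers parted by spaces: the opening in per cent of the stroke, from 0 (shut) to 100 (fully open), then the shift along the tool's x, y, z as a fraction of full scale, then the turn, a rotation vector about the tool's x, y, z as a fraction of full scale. A call has exactly 5 rows; each row is the pose to reach, as a shift and turn from the pose commanded when the call began, along the tool's axes at that moment; what a row does not reach only later rows make up. Full scale, the value 1, is 50 cm for a shift and 1.5 rad for a turn. A row lasts 1/8 s, in which the tool goes at most 62.5 mm and 10.7 degrees, less where a joint would pass 70% of its speed; a pose out of reach is approached as far as the arm can. A call with a number of a shift or a turn outside -1 to 1 is refused whole. A call with a gripper value outside its range is refused whole. The fingers move at their own pace and stop on an object; the grip force is fixed at half the most. Time passes only in rows, so rows that repeat a pose let the fingers close, or fill a call up. It gives the time, the measured TCP pose, the force, the opening and the grip force at its end, in the units of the state.
- state(): the state, without advancing time (a new reading comes with each control period).
- grab_frame(name): name is "scene" or "top" or "wrist"; returns a dict with "color" (384x512x3 uint8, red, green, blue), "range_z" (384x512 float32, m along the optical axis (not along the pixel's ray), 0 where there is no reading), "intrinsics" (3x3 intrinsics, pixels), "k1" (the pictures are not rectified: a ray, as slopes to the right and down, at radius r is drawn at 1 + k1 r^2 times it, then the intrinsics apply), "world_from_camera" (4x4, takes a point from camera to world coordinates). Camera axes: x right, y up, looking along -z (the intrinsics and any distortion apply to the point x, -y, -z); pixel columns grow to the right and rows downward; lengths in m; the calibration is good to about 2 mm. A picture is of the moment at which its call begins.
- job_done(): hands the job in; it is judged then, once.
Trained networks look in the newest picture that a camera, given by its name, has taken for a name from the list of things; names that differ only in an ending like _2 or _b are one class to them, and where a whole thing is asked for, a point or a joint stands for the part that bears it (a point fixed in the world has none). Each returns a list of dicts, best first, with "p" (0 to 1); they miss things now and then, are a little off and sometimes report something else, mostly with a low value. They report only what shows in the picture. A call takes as long as a camera call. They do not tell look-alikes from the thing itself.
- cut_out(camera, thing): "pixels" (384x512 bool, what is visible of it).
- place_of(camera, thing): "at" ([x, y, z] in m, in world coordinates, good to about 4 mm: a listed point, or the origin of a listed thing).
The state is a dict: "time": time; "joint_pos": joint angles; "joint_vel": joint speeds; "joint_efforts": joint torques, N m; "tool_pos": TCP position; "tool_rot": TCP orientation; "contact_force": force on the tool from outside, world axes, zero at the start; "ft_torque": the same for the moment, N m; "gripper_width": opening from 0.0 (shut) to 1.0 (fully open); "grasp_force": force on a finger pad.
Only numpy, scipy, OpenCV 4.12 (cv2) and the standard library are available. Lean on these libraries where they do the work, as an engineer would, in place of code of your own. Each camera call takes 0.05 s, during which the arm holds its last target. There are 200 camera calls.

## Working session

There is one attempt and no reset: what is moved stays moved. The work goes in short steps, Python scripts to look and compute and a tool call to move; the robot and the scene stay as the last step left them, time stands still between calls to the robot, and variables do not carry over. Pictures are saved under pics/ and viewed, at most 10 in all, crops included, and the job is handed in when it is done.

Besides the shell and the picture viewer there is one more tool, called after "Request:" as name(argument=value, ...) on one line, values as JSON. jog_arm: Moves the arm, as the interface text tells. Shift numbers are shares of 50 cm and turn numbers shares of 1.5 rad, none past 1 either way. Its arguments: {"type":"object","properties":{"motion":{"type":"string"}},"required":["motion"]}

```bash
mkdir -p pics
cat > h.py <<'E'
import numpy as np, cv2
from scipy.spatial.transform import Rotation as R
from plant import *
def save(f,n): cv2.imwrite('pics/'+n+'.png',f['color'][:,:,::-1])
def cloud(f):
    K=f['intrinsics'];k=f['k1'];h,w=f['range_z'].shape
    u,v=np.meshgrid(np.arange(w),np.arange(h))
    p=np.stack([u,v],-1).reshape(-1,1,2).astype(float)
    q=cv2.undistortPoints(p,K,np.array([k,0,0,0.])).reshape(h,w,2)
    z=f['range_z'];P=np.stack([q[...,0]*z,-q[...,1]*z,-z,np.ones_like(z)],-1)@f['world_from_camera'].T
    P=P[...,:3];P[z<=0]=np.nan;return P
def Rt(s=None):
    s=s or state();q=s['tool_rot'];return R.from_quat([q[1],q[2],q[3],q[0]])
def circ(xy):
    A=np.c_[2*xy,np.ones(len(xy))];s=np.linalg.lstsq(A,(xy**2).sum(1),rcond=None)[0]
    return s[:2],np.sqrt(s[2]+s[:2]@s[:2])
E
python3 - <<'E'
from h import *
for c in ['scene','top']:
    f=grab_frame(c);save(f,c)
    for t in ['cup','cover','jig','bar','well','pin','seat','mug_a','tape_roll','dispenser']:
        print(c,t,[(np.round(d['at'],3).tolist(),round(float(d['p']),2)) for d in place_of(c,t)])
s=state();print(s['time'],Rt(s).as_matrix().round(3))
a=cv2.imread('pics/scene.png')
E
```

```text
scene cup [([0.397, -0.374, 0.001], 0.91), ([0.546, -0.221, 0.003], 0.83), ([0.503, -0.325, 0.0], 0.68), ([0.393, -0.258, 0.002], 0.6), ([0.62, -0.319, -0.004], 0.56), ([0.59, -0.03, 0.022], 0.38)]
scene cover [([0.506, 0.244, 0.004], 0.57)]
scene jig [([0.594, -0.026, 0.004], 0.61)]
scene bar [([0.505, 0.244, 0.107], 0.57)]
scene well [([0.587, -0.028, 0.022], 0.57), ([0.331, -0.098, -0.0], 0.48)]
scene pin [([0.623, -0.004, 0.051], 0.82)]
scene seat [([0.592, -0.031, 0.032], 0.85), ([0.593, -0.03, 0.002], 0.39)]
scene mug_a [([0.713, 0.155, -0.0], 0.95), ([0.72, -0.164, -0.001], 0.95), ([0.381, 0.084, 0.006], 0.7), ([0.589, -0.03, 0.023], 0.17)]
scene tape_roll [([0.334, -0.098, -0.001], 0.65)]
scene dispenser [([0.559, -0.478, -0.0], 0.9)]
top cup [([0.395, -0.378, 0.004], 0.82), ([0.506, -0.329, -0.002], 0.74), ([0.396, -0.254, 0.003], 0.74), ([0.624, -0.324, -0.002], 0.66)]
top cover [([0.504, 0.241, 0.0], 0.95)]
top jig [([0.593, -0.03, 0.001], 0.85)]
top bar [([0.505, 0.243, 0.107], 0.88)]
top well [([0.59, -0.03, 0.018], 0.72)]
top pin [([0.63, -0.008, 0.051], 0.8)]
top seat []
top mug_a [([0.374, 0.082, -0.001], 0.87), ([0.726, -0.161, 0.0], 0.81), ([0.714, 0.16, -0.001], 0.8)]
top tape_roll [([0.339, -0.097, -0.001], 0.82)]
top dispenser [([0.558, -0.479, -0.001], 0.81)]
1.1 [[-0.901  0.434  0.   ]
 [ 0.434  0.901  0.   ]
 [-0.     0.    -1.   ]]
```

View pics/top.png

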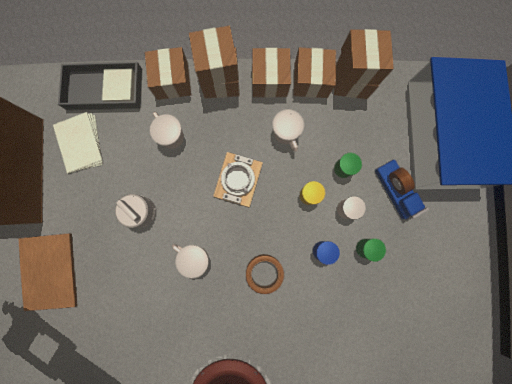

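View pics/scene.png

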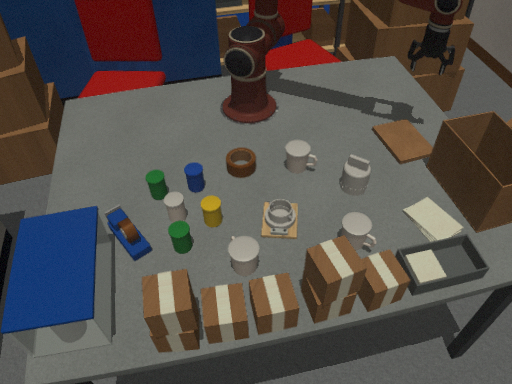

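```bash
cat >> h.py <<'E'
def fitR(xy,r,c0):
    from scipy.optimize import least_squares
    return least_squares(lambda c:np.hypot(*(xy-c).T)-r,c0,loss='soft_l1',f_scale=.001).x
def bar_dir(P,c,z0=.098,z1=.135,rad=.045):
    m=(np.hypot(P[...,0]-c[0],P[...,1]-c[1])<rad)&(P[...,2]>z0)&(P[...,2]<z1)
    q=P[m][:,:2]
    (cc,sz,a)=cv2.minAreaRect(q.astype(np.float32)*1000)
    w,V=np.linalg.eigh(np.cov(q.T));d=V[:,1]
    return q.mean(0),np.degrees(np.arctan2(d[1],d[0])),np.median(P[m][:,2]),len(q),cc,sz,a
E
python3 - <<'E'
from h import *
f=grab_frame('top');P=cloud(f)
def near(c,r,z0,z1):return (np.hypot(P[...,0]-c[0],P[...,1]-c[1])<r)&(P[...,2]>z0)&(P[...,2]<z1)
m=near((.506,-.327),.04,.075,.1);q=P[m];print('cup',q.mean(0),len(q),cv2.minEnclosingCircle((q[:,:2]*1000).astype(np.float32)), f['color'][m].mean(0))
print('bar',bar_dir(P,(.505,.243)))
hsv=cv2.cvtColor(f['color'],cv2.COLOR_RGB2HSV)
m=near((.592,-.03),.1,-.01,.03)&(hsv[...,1]>110);q=P[m];r=cv2.minAreaRect((q[:,:2]*1000).astype(np.float32));print('jig',r,np.median(q[:,2]))
m=near((.592,-.03),.06,.055,.075);q=P[m];print('rim',q.mean(0),len(q),circ(q[:,:2]))
for c in [(.374,.082),(.726,-.161),(.714,.16)]:
    m=near(c,.06,.07,.1);print('mug',P[m].mean(0))
E
```

```text
cup [ 0.50502036 -0.3255092   0.08608331] 418 ((504.82958984375, -326.4387512207031), 30.175447463989258) [201.06220096 191.66267943 176.86124402]
bar (array([0.50250649, 0.23984244]), np.float64(-135.47928792795173), np.float64(0.12214772092554976), 196, (503.279541015625, 242.48873901367188), (64.52640533447266, 14.91339111328125), 45.00014877319336)
jig ((589.2868041992188, -26.868423461914062), (99.42732238769531, 124.90168762207031), 72.52857208251953) 0.013285496224646809
rim [ 0.59090437 -0.02726613  0.06142965] 125 (array([ 0.59073654, -0.02784862]), np.float64(0.033723728573636695))
mug [0.37603316 0.08794272 0.08810348]
mug [ 0.72154621 -0.16083042  0.08801307]
mug [0.71252194 0.15819632 0.08785904]
```

```bash
cat >> h.py <<'E'
def plan(p,yaw,op,n=5,p0=None,yaw0=None):
    """rows: tool pointing down at world p, tool-y at yaw deg; reach in n rows then hold"""
    s=state();A=Rt(s) if yaw0 is None else Ry(yaw0)
    if p0 is None:p0=s['tool_pos']
    d=A.inv().apply(np.array(p)-np.array(p0))/.5
    w=(A.inv()*Ry(yaw)).as_rotvec()/1.5
    g=np.r_[d,w]
    print('need mm',np.linalg.norm(d)*500,'deg',np.degrees(np.linalg.norm(w)*1.5))
    print('; '.join(f'{op} '+' '.join(f'{x:.3f}'.replace('-0.000','0').replace('0.000','0') for x in g*min(1,(i+1)/n)) for i in range(5)))
def Ry(yaw):
    a=np.radians(yaw);y=np.array([np.cos(a),np.sin(a),0]);z=np.array([0,0,-1.]);x=np.cross(y,z)
    return R.from_matrix(np.c_[x,y,z])
E
python3 - <<'E'
from h import *
plan((.36,.28,.231),15,100)
plan((.43,-.02,.231),-26,100,p0=(.36,.28,.231),yaw0=15)
plan((.505,-.326,.2),-26,100,p0=(.43,-.02,.231),yaw0=-26)
E
```

```text
need mm 296.6986397753436 deg 49.287504887496716
100 -0.081 -0.087 0 0 0 0.115; 100 -0.162 -0.173 0 0 0 0.229; 100 -0.243 -0.260 0 0 0 0.344; 100 -0.325 -0.346 0 0 0 0.459; 100 -0.406 -0.433 0.001 0 0 0.573
need mm 308.0584360149873 deg 41.0
100 -0.123 -0.004 0 0 0 0.095; 100 -0.246 -0.008 0 0 0 0.191; 100 -0.369 -0.012 0 0 0 0.286; 100 -0.493 -0.016 0 0 0 0.382; 100 -0.616 -0.020 0 0 0 0.477
need mm 316.57858424094326 deg 0.0
100 -0.097 0.081 0.012 0 0 0; 100 -0.194 0.161 0.025 0 0 0; 100 -0.291 0.242 0.037 0 0 0; 100 -0.387 0.322 0.050 0 0 0; 100 -0.484 0.403 0.062 0 0 0
```

Request:
jog_arm(motion="100 -0.08 -0.087 0 0 0 0.115; 100 -0.16 -0.17 0 0 0 0.23; 100 -0.24 -0.26 0 0 0 0.34; 100 -0.325 -0.346 0 0 0 0.46; 100 -0.406 -0.433 0 0 0 0.573")

```text
time: 1.78
tool_pos: [0.3605, 0.2782, 0.2316]
tool_rot: [0.0, 0.611, 0.792, 0.0]
contact_force: [1.2, 0.3, 0.5]
gripper_width: 1.002
grasp_force: 0.0
```

Request:
jog_arm(motion="100 -0.123 -0.004 0 0 0 0.095; 100 -0.246 -0.008 0 0 0 0.19; 100 -0.37 -0.012 0 0 0 0.286; 100 -0.493 -0.016 0 0 0 0.382; 100 -0.616 -0.02 0 0 0 0.477")

```text
time: 2.4
tool_pos: [0.4306, -0.0221, 0.2318]
tool_rot: [0.001, 0.849, 0.528, 0.001]
contact_force: [1.2, -0.6, 0.1]
gripper_width: 1.003
grasp_force: 0.0
```

Request:
jog_arm(motion="100 -0.1 0.08 0.012 0 0 0; 100 -0.194 0.16 0.025 0 0 0; 100 -0.29 0.24 0.037 0 0 0; 100 -0.387 0.322 0.05 0 0 0; 100 -0.484 0.403 0.062 0 0 0")

```text
time: 3.02
tool_pos: [0.505, -0.3243, 0.2006]
tool_rot: [0.0, 0.848, 0.53, 0.0]
contact_force: [0.3, 0.4, 0.3]
gripper_width: 1.001
grasp_force: 0.0
```

Run:
```python
from h import *
s=state();print(s['time'],s['tool_pos'],s['joint_pos'],s['contact_force'])
f=grab_frame('wrist');save(f,'w1');P=cloud(f)
m=(np.hypot(P[...,0]-.505,P[...,1]+.326)<.045)&(P[...,2]>.078)&(P[...,2]<.1)
q=P[m];print(len(q),q.mean(0),cv2.minEnclosingCircle((q[:,:2]*1000).astype(np.float32)))
```

```text
3.025 [ 0.5049677  -0.32427267  0.2005824 ] [-6.94942954e-01  1.44386606e-02  1.70382023e+00  2.93613013e-04
  1.42286905e+00 -2.41477409e-01] [0.33909587 0.40706988 0.25991041]
3607 [ 0.50637888 -0.326016    0.08566231] ((505.8045654296875, -327.1063537597656), 29.41138458251953)
```

Run:
```python
from h import *
plan((.506,-.327,.042),-26,100,4)
```

```text
need mm 156.45261365733126 deg 0.3109636769509182
100 0.002 0 0.078 0 0.001 -0.001; 100 0.004 -0.001 0.156 0 0.001 -0.001; 100 0.006 -0.001 0.235 0 0.002 -0.002; 100 0.008 -0.002 0.313 0.001 0.003 -0.003; 100 0.008 -0.002 0.313 0.001 0.003 -0.003
```

Request:
jog_arm(motion="100 0.002 0 0.08 0 0 0; 100 0.003 0 0.16 0 0 0; 100 0.003 0 0.235 0 0 0; 100 0.003 0 0.315 0 0 0; 100 0.003 0 0.315 0 0 0")

```text
time: 3.7
tool_pos: [0.5028, -0.3186, 0.0393]
tool_rot: [-0.004, 0.848, 0.53, -0.001]
contact_force: [0.1, 0.1, 0.4]
gripper_width: 1.002
grasp_force: 0.0
```

Request:
jog_arm(motion="100 0 0 0 0 0 0; 40 0 0 0 0 0 0; 40 0 0 0 0 0 0; 40 0 0 0 0 0 0; 40 0 0 0 0 0 0")

```text
time: 4.32
tool_pos: [0.5067, -0.3219, 0.0462]
tool_rot: [0.002, 0.848, 0.53, 0.001]
contact_force: [-1.7, 1.3, 5.3]
gripper_width: 0.663
grasp_force: 62.2
```

Request:
jog_arm(motion="40 0 0 -0.01 0 0 0; 40 0 0 -0.03 0 0 0; 40 0 0 -0.06 0 0 0; 40 0 0 -0.1 0 0 0; 40 0 0 -0.1 0 0 0")

```text
time: 4.95
tool_pos: [0.507, -0.322, 0.0966]
tool_rot: [0.003, 0.848, 0.53, 0.001]
contact_force: [0.5, 0.6, -0.7]
gripper_width: 0.661
grasp_force: 63.8
```

Run:
```python
from h import *
s=state();print(s['time'],s['tool_pos'],s['contact_force'],s['gripper_width'],s['grasp_force'])
f=grab_frame('scene');P=cloud(f)
K=f['intrinsics'];w=np.linalg.inv(f['world_from_camera'])@np.r_[s['tool_pos'],1];u=K@[w[0]/-w[2],-w[1]/-w[2],1];print(u)
u,v=map(int,u[:2]);c=f['color'][v-50:v+50,u-60:u+60];cv2.imwrite('pics/s2.png',cv2.resize(c,None,fx=5,fy=5)[:,:,::-1])
s=state();print(s['tool_pos'])
```

```text
4.95 [ 0.5069993  -0.32202895  0.09660218] [ 0.50288846  0.6390549  -0.6674571 ] 0.6605560044834486 63.82298260607058
[174.31363598 195.35165161   1.        ]
[ 0.50623387 -0.32140763  0.09505279]
```

View pics/s2.png

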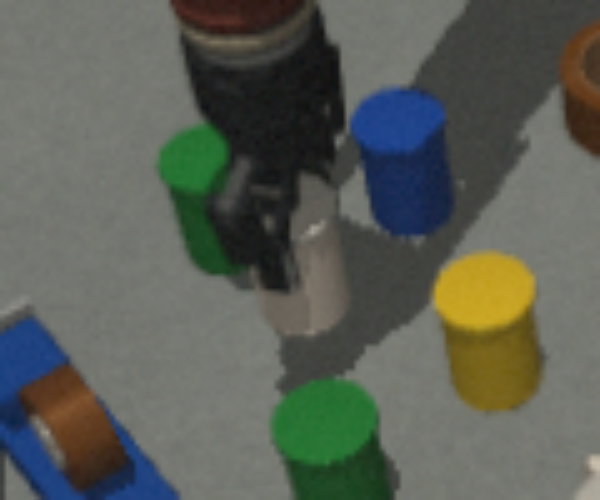

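Request:
jog_arm(motion="40 0 0 -0.08 0 0 0; 40 0 0 -0.16 0 0 0; 40 0.05 -0.01 -0.22 0 0 0; 40 0.12 -0.02 -0.24 0 0 0; 40 0.2 -0.035 -0.24 0 0 0")

```text
time: 5.62
tool_pos: [0.5339, -0.2227, 0.2142]
tool_rot: [0.001, 0.848, 0.53, 0.0]
contact_force: [-0.4, 0.4, -1.4]
gripper_width: 0.658
grasp_force: 64.3
```

Request:
jog_arm(motion="40 0.09 -0.016 0 0 0 0; 40 0.18 -0.032 0 0 0 0; 40 0.27 -0.048 0 0 0 0; 40 0.35 -0.062 0 0 0 0; 40 0.38 -0.068 0 0 0 0")

```text
time: 6.25
tool_pos: [0.5858, -0.0354, 0.2123]
tool_rot: [-0.001, 0.847, 0.531, -0.001]
contact_force: [0.3, -0.9, -1.1]
gripper_width: 0.661
grasp_force: 64.3
```

Request:
jog_arm(motion="40 0.01 -0.002 0 0 0 0; 40 0.02 -0.004 0 0 0 0; 40 0.028 -0.005 0 0 0 0; 40 0.028 -0.005 0 0 0 0; 40 0.028 -0.005 0 0 0 0")

```text
time: 6.88
tool_pos: [0.5898, -0.0242, 0.2132]
tool_rot: [0.0, 0.848, 0.53, -0.0]
contact_force: [0.1, 0.5, -0.8]
gripper_width: 0.661
grasp_force: 64.3
```

Run:
```python
from h import *
for i in range(3):
    s=state();print(s['time'],s['tool_pos'].round(4) if hasattr(s['tool_pos'],'round') else s['tool_pos'],s['contact_force'],s['gripper_width']);
    if i==0:f=grab_frame('wrist')
    if i==1:g=grab_frame('top')
P=cloud(f);save(f,'w3')
z=P[...,2];m=(np.hypot(P[...,0]-.591,P[...,1]+.028)<.06)
print(np.histogram(z[m&(z>-.01)],bins=np.arange(0,.3,.01)))
c=np.vstack([f['color'],g['color'][120:240,170:300].repeat(3,0).repeat(3,1)[:360,:512] if 0 else f['color'][:0]])
G=cloud(g);mm=(np.hypot(G[...,0]-.591,G[...,1]+.028)<.1)&(G[...,2]<.02)&(G[...,2]>.005);print(mm.sum())
```

```text
6.875 [ 0.5898 -0.0242  0.2132] [ 0.07694732  0.49562395 -0.81961737] 0.660863239420794
6.925 [ 0.5898 -0.0241  0.2132] [-0.63518545 -0.05572003 -1.15447736] 0.6556477313763784
6.975 [ 0.5898 -0.024   0.2132] [ 0.35692307  0.18606794 -1.97364725] 0.6574787579376794
(array([  232,  3435,  1282,  1563,   151,   248,   470,     0,     0,
           0,     0,     0,     0,     0,     0,     0,     0,   209,
         362,   418,   503,   629,  1221,  1575,  1273, 14327,  2661,
        7780,  5806]), array([0.  , 0.01, 0.02, 0.03, 0.04, 0.05, 0.06, 0.07, 0.08, 0.09, 0.1 ,
       0.11, 0.12, 0.13, 0.14, 0.15, 0.16, 0.17, 0.18, 0.19, 0.2 , 0.21,
       0.22, 0.23, 0.24, 0.25, 0.26, 0.27, 0.28, 0.29]))
174
```

View pics/w3.png

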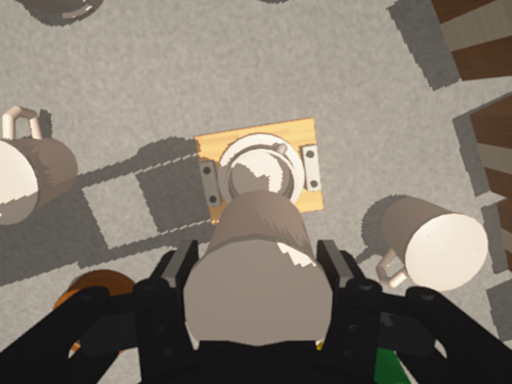

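```bash
cat > m.py <<'E'
from h import *
f=grab_frame('wrist')
P=cloud(f);z=P[...,2];col=f['color'].astype(int);lum=col.sum(-1)
c0=np.array([.591,-.028]);d=np.hypot(P[...,0]-c0[0],P[...,1]-c0[1])
m=(d<.038)&(z>.056)&(z<.07);q=P[m][:,:2]
print('rim',len(q),np.median(z[m]),fitR(q,.0335,c0),circ(q))
m=(d<.06)&(z>.17)&(z<.24)&(lum>220)
for a,b in [(.17,.19),(.19,.21),(.21,.235)]:
    k=m&(z>a)&(z<b);q=P[k][:,:2];
    if len(q)>20:print('body',a,len(q),fitR(q,.027,c0),circ(q))
k=(d<.06)&(z>.245)&(z<.266)&(lum>220);q=P[k];h=np.median(q[:,2]);print('lidz',h,len(q),cv2.minEnclosingCircle((q[:,:2]*1000).astype(np.float32)))
hsv=cv2.cvtColor(f['color'],cv2.COLOR_RGB2HSV)
m=(d<.1)&(z<.018)&(z>.007)&(hsv[...,1]>70)
n,l,st,ce=cv2.connectedComponentsWithStats(m.astype(np.uint8));i=1+st[1:,4].argmax();mm=(l==i)
print('plate',mm.sum(),np.median(z[mm]))
hull=cv2.convexHull((P[mm][:,:2]*1000).astype(np.float32))[:,0]
for a,b in zip(hull,np.roll(hull,-1,0)):
    e=b-a;L=np.hypot(*e)
    if L>12:print('edge',L,np.degrees(np.arctan2(e[1],e[0])),a,b)
print(cv2.minAreaRect(hull))
# pin
m=(z>.046)&(z<.06)&(d>.037)&(d<.047);q=P[m][:,:2]-c0;print('pin',len(q),q.mean(0),np.degrees(np.arctan2(*q.mean(0)[::-1])))
E
python3 m.py
```

```text
rim 560 0.062306657175082936 [ 0.59105043 -0.02795798] (array([ 0.59151477, -0.02716636]), np.float64(0.032723477176739346))
body 0.17 568 [ 0.58832791 -0.02962457] (array([ 0.58852462, -0.02923766]), np.float64(0.026615890694798902))
body 0.19 927 [ 0.58774549 -0.02937579] (array([ 0.58801401, -0.02887623]), np.float64(0.02649787052138848))
body 0.21 2086 [ 0.58706987 -0.02898381] (array([ 0.58017773, -0.04101234]), np.float64(0.0402550965655455))
lidz 0.2533934256128034 14065 ((601.0454711914062, -18.661685943603516), 50.56550216674805)
plate 2231 0.012547016676847988
edge 18.544636 160.37004 [662.73615     4.0089025] [645.2693    10.238862]
edge 86.5858 163.07007 [645.2693    10.238862] [562.436    35.45281]
edge 13.384109 163.31607 [562.436    35.45281] [549.6153    39.295277]
edge 21.089539 -107.48345 [543.3581   38.87405] [537.02216  18.75877]
edge 22.379066 -56.454353 [536.5012    14.555295] [548.8679    -4.096444]
edge 93.26681 -17.58 [548.8679    -4.096444] [637.7788   -32.266483]
edge 22.626823 24.84945 [637.7788   -32.266483] [658.3107  -22.75789]
((599.6904907226562, 2.1629714965820312), (42.79212951660156, 129.5183868408203), 72.51654815673828)
pin 76 [0.0336482  0.02252191] 33.795769008147026
```

Request:
jog_arm(motion="40 0.006 0.003 0.06 0 0 0; 40 0.006 0.003 0.12 0 0 0; 40 0.006 0.003 0.18 0 0 0; 40 0.006 0.003 0.19 0 0 0; 40 0.006 0.003 0.19 0 0 0")

```text
time: 7.65
tool_pos: [0.5928, -0.0218, 0.1187]
tool_rot: [0.0, 0.848, 0.53, 0.0]
contact_force: [-0.6, -0.8, -1.6]
gripper_width: 0.655
grasp_force: 64.3
```

Request:
jog_arm(motion="40 0 0 0.02 0 0 0; 40 0 0 0.04 0 0 0; 40 0 0 0.06 0 0 0; 40 0 0 0.08 0 0 0; 40 0 0 0.09 0 0 0")

```text
time: 8.28
tool_pos: [0.5919, -0.0216, 0.0719]
tool_rot: [-0.001, 0.848, 0.53, -0.001]
contact_force: [0.2, 0.4, -1.6]
gripper_width: 0.662
grasp_force: 64.3
```

Request:
jog_arm(motion="40 0 0 0.004 0 0 0; 40 0 0 0.008 0 0 0; 40 0 0 0.012 0 0 0; 40 0 0 0.014 0 0 0; 40 0 0 0.014 0 0 0")

```text
time: 8.9
tool_pos: [0.5925, -0.0217, 0.0662]
tool_rot: [-0.0, 0.848, 0.53, 0.0]
contact_force: [0.3, 0.0, -1.2]
gripper_width: 0.658
grasp_force: 64.3
```

Request:
jog_arm(motion="40 0 0 0.002 0 0 0; 40 0 0 0.004 0 0 0; 40 0 0 0.004 0 0 0; 40 0 0 0.005 0 0 0; 40 0 0 0.005 0 0 0")

```text
time: 9.52
tool_pos: [0.5927, -0.0217, 0.0642]
tool_rot: [0.0, 0.848, 0.53, 0.0]
contact_force: [-1.2, 0.4, 1.6]
gripper_width: 0.657
grasp_force: 64.5
```

Contact: the force turned positive at the expected height. Release and rise.

Request:
jog_arm(motion="70 0 0 0 0 0 0; 85 0 0 0 0 0 0; 100 0 0 0 0 0 0; 100 0 0 0 0 0 0; 100 0 0 0 0 0 0")

```text
time: 10.15
tool_pos: [0.5925, -0.0217, 0.0636]
tool_rot: [-0.0, 0.848, 0.53, -0.0]
contact_force: [-0.1, -0.8, 1.2]
gripper_width: 1.002
grasp_force: 0.0
```

Request:
jog_arm(motion="100 0 0 -0.03 0 0 0; 100 0 0 -0.08 0 0 0; 100 0 0 -0.16 0 0 0; 100 0 0 -0.26 0 0 0; 100 0 0 -0.34 0 0 0")

```text
time: 10.78
tool_pos: [0.593, -0.0218, 0.2375]
tool_rot: [0.001, 0.848, 0.53, 0.001]
contact_force: [0.7, 0.5, 0.0]
gripper_width: 1.001
grasp_force: 0.0
```

Run:
```python
from h import *
f=grab_frame('wrist');P=cloud(f);z=P[...,2];c0=np.array([.591,-.028]);d=np.hypot(P[...,0]-c0[0],P[...,1]-c0[1])
m=(d<.05)&(z>.095)&(z<.12);q=P[m];print('lid',np.median(q[:,2]),q.mean(0),cv2.minEnclosingCircle((q[:,:2]*1000).astype(np.float32)))
A=np.c_[q[:,:2]-c0,np.ones(len(q))];print('tilt',np.linalg.lstsq(A,q[:,2],rcond=None)[0])
m=(d<.06)&(z>.055)&(z<.068);print('rim',m.sum(),fitR(P[m][:,:2],.0335,c0))
s=state();print(s['time'],s['tool_pos'],s['contact_force'])
g=place_of('wrist','cup');print(g[:2])
# to cover
p0=s['tool_pos']
plan((.555,.12,.26),-36,100)
plan((.503,.242,.26),-45,100,p0=(.555,.12,.26),yaw0=-36)
```

```text
lid 0.10370002917129054 [ 0.59236138 -0.02585148  0.10365994] ((591.9015502929688, -26.9721736907959), 29.35009765625)
tilt [-0.00302772 -0.00712881  0.10367938]
rim 515 [ 0.59113361 -0.02843342]
10.825 [ 0.59569451 -0.02213655  0.24424896] [ 1.60526871 -0.36637138  4.07660182]
[{'at': [0.5925, -0.0273, 0.0218], 'p': 0.98}, {'at': [0.5499, -0.2235, 0.0015], 'p': 0.88}]
need mm 148.94199269157554 deg 10.075288096999662
100 0.044 -0.039 -0.007 0.002 -0.001 0.023; 100 0.088 -0.079 -0.015 0.003 -0.001 0.047; 100 0.132 -0.118 -0.022 0.005 -0.002 0.070; 100 0.176 -0.158 -0.030 0.006 -0.003 0.094; 100 0.220 -0.197 -0.037 0.008 -0.003 0.117
need mm 132.61975720080324 deg 8.999999999999998
100 0.027 -0.046 0 0 0 0.021; 100 0.055 -0.091 0 0 0 0.042; 100 0.082 -0.137 0 0 0 0.063; 100 0.109 -0.182 0 0 0 0.084; 100 0.136 -0.228 0 0 0 0.105
```

Request:
jog_arm(motion="100 0.044 -0.04 -0.007 0 0 0.023; 100 0.09 -0.08 -0.01 0 0 0.047; 100 0.13 -0.12 -0.015 0 0 0.07; 100 0.176 -0.158 -0.02 0 0 0.094; 100 0.22 -0.197 -0.02 0 0 0.117")

```text
time: 11.5
tool_pos: [0.5517, 0.1212, 0.2442]
tool_rot: [0.0, 0.891, 0.453, 0.0]
contact_force: [0.4, -0.1, -0.9]
gripper_width: 1.002
grasp_force: 0.0
```

Request:
jog_arm(motion="100 0.035 -0.057 0 0 0 0.025; 100 0.07 -0.114 0 0 0 0.05; 100 0.11 -0.17 0 0 0 0.08; 100 0.136 -0.228 0 0 0 0.105; 100 0.136 -0.228 0 0 0 0.105")

```text
time: 12.12
tool_pos: [0.4988, 0.2437, 0.2438]
tool_rot: [-0.0, 0.923, 0.384, -0.0]
contact_force: [0.3, -0.7, -0.2]
gripper_width: 1.002
grasp_force: 0.0
```

Run:
```python
from h import *
f=grab_frame('wrist');P=cloud(f);s=state();print(s['time'],s['tool_pos'],Rt(s).as_matrix().round(3)[:,1])
b=bar_dir(P,(.505,.243),.1,.135);print(b)
z=P[...,2];d=np.hypot(P[...,0]-.505,P[...,1]-.243);m=(d<.055)&(z>.08)&(z<.092);print('roof',cv2.minEnclosingCircle((P[m][:,:2]*1000).astype(np.float32)))
m=(d<.05)&(z>.118)&(z<.128);print('top',cv2.minAreaRect((P[m][:,:2]*1000).astype(np.float32)),P[m].mean(0))
print(place_of('wrist','bar')[:1])
```

```text
12.175 [0.49943847 0.24277823 0.24382133] [ 0.708 -0.706  0.   ]
(array([0.50622993, 0.24381312]), np.float64(46.221311911101495), np.float64(0.12230923259126339), 1202, (504.4098205566406, 242.10562133789062), (63.58479690551758, 13.891712188720703), 45.77057647705078)
roof ((504.4313049316406, 241.85739135742188), 42.8452033996582)
top ((504.2784118652344, 241.97535705566406), (63.21794891357422, 13.882134437561035), 45.79827117919922) [0.50547504 0.24302688 0.12218241]
[{'at': [0.5039, 0.2395, 0.1103], 'p': 0.96}]
```

Request:
jog_arm(motion="100 0.006 0.008 0.07 0 0 -0.008; 100 0.006 0.008 0.14 0 0 -0.008; 100 0.006 0.008 0.2 0 0 -0.008; 100 0.006 0.008 0.22 0 0 -0.008; 100 0.006 0.008 0.22 0 0 -0.008")

```text
time: 12.85
tool_pos: [0.505, 0.241, 0.1335]
tool_rot: [0.0, 0.922, 0.388, -0.0]
contact_force: [-0.5, 0.4, 0.5]
gripper_width: 1.0
grasp_force: 0.0
```

Run:
```python
from h import *
plan((.5044,.242,.091),-44.2,100,4)
s=state();print(s['tool_pos'],s['tool_rot'])
```

```text
need mm 42.52998718764659 deg 0.2011940137633375
100 0 -0.001 0.021 0 0 -0.001; 100 0 -0.001 0.043 0 0 -0.001; 100 0.001 -0.002 0.064 0 0 -0.002; 100 0.001 -0.002 0.085 0 0.001 -0.002; 100 0.001 -0.002 0.085 0 0.001 -0.002
[0.50497181 0.24100675 0.13351454] [ 2.10155459e-05  9.21847630e-01  3.87552284e-01 -4.16576285e-04]
```

Request:
jog_arm(motion="100 0 -0.002 0.03 0 0 -0.002; 100 0 -0.002 0.06 0 0 -0.002; 100 0 -0.002 0.085 0 0 -0.002; 100 0 -0.002 0.085 0 0 -0.002; 80 0 -0.002 0.085 0 0 -0.002")

```text
time: 13.48
tool_pos: [0.5043, 0.2425, 0.0913]
tool_rot: [0.0, 0.921, 0.389, 0.0]
contact_force: [0.5, -0.4, -0.5]
gripper_width: 0.818
grasp_force: 0.0
```

Request:
jog_arm(motion="50 0 0 0 0 0 0; 20 0 0 0 0 0 0; 0 0 0 0 0 0 0; 0 0 0 0 0 0 0; 0 0 0 0 0 0 0")

```text
time: 14.1
tool_pos: [0.5043, 0.2423, 0.0915]
tool_rot: [0.0, 0.921, 0.389, 0.0]
contact_force: [0.6, -0.8, 1.0]
gripper_width: 0.153
grasp_force: 60.6
```

Request:
jog_arm(motion="0 0 0 -0.03 0 0 0; 0 0 0 -0.09 0 0 0; 0 0 0 -0.17 0 0 0; 0 0 0 -0.26 0 0 0; 0 0 0 -0.32 0 0 0")

```text
time: 14.72
tool_pos: [0.5045, 0.2425, 0.2545]
tool_rot: [0.0, 0.921, 0.389, 0.002]
contact_force: [0.2, -0.3, -1.3]
gripper_width: 0.155
grasp_force: 60.1
```

Request:
jog_arm(motion="0 -0.04 0.08 0 0 0 0.03; 0 -0.1 0.19 0 0 0 0.06; 0 -0.16 0.3 0 0 0 0.09; 0 -0.22 0.41 0 0 0 0.12; 0 -0.266 0.502 0 0 0 0.151")

```text
time: 15.35
tool_pos: [0.5916, -0.0302, 0.2519]
tool_rot: [0.0, 0.96, 0.282, 0.0]
contact_force: [0.2, -0.1, -1.4]
gripper_width: 0.16
grasp_force: 60.1
```

Request:
jog_arm(motion="0 0 0 0 0 0 0; 0 0 0 0 0 0 0; 0 0 0 0 0 0 0; 0 0 0 0 0 0 0; 0 0 0 0 0 0 0")

```text
time: 15.98
tool_pos: [0.5913, -0.0272, 0.2513]
tool_rot: [0.0, 0.959, 0.283, 0.0]
contact_force: [0.1, -0.0, -0.5]
gripper_width: 0.155
grasp_force: 60.3
```

Run:
```python
from h import *
s=state();p=s['tool_pos'];y=Rt(s).as_matrix()[:,1];print(s['time'],p,'bar',np.degrees(np.arctan2(y[1],y[0]))+90,s['contact_force'],s['gripper_width'])
f=grab_frame('wrist');P=cloud(f);save(f,'w4');z=P[...,2]
lum=f['color'].astype(int).sum(-1)
d=np.hypot(P[...,0]-p[0],P[...,1]-p[1])
ed=p[2]-.091
print('edge z exp',ed)
m=(d<.06)&(z>ed+.075)&(z<ed+.095)&(lum>200);q=P[m][:,:2];print('roof',len(q),np.median(z[m]))
if len(q)>50:
    h=cv2.convexHull((q*1000).astype(np.float32))[:,0]/1000;print(circ(h),fitR(h,.043,p[:2]))
for a,b in [(.01,.03),(.03,.055),(.055,.08)]:
    m=(d<.06)&(z>ed+a)&(z<ed+b)&(lum>200);q=P[m][:,:2]
    if len(q)>50:print('side',a,len(q),fitR(q,.043,p[:2]),circ(q))
print(bar_dir(P,p[:2],ed+.1,ed+.128))
```

```text
15.975 [ 0.59130094 -0.02717144  0.2512777 ] bar 32.92018097671107 [ 0.14848443 -0.00390348 -0.48282388] 0.15474653164266383
edge z exp 0.1602777037502328
roof 10790 0.2463684584638245
(array([ 0.59091039, -0.02668006]), np.float64(0.04230593108333197)) [ 0.59028759 -0.02701665]
side 0.01 230 [ 0.59052331 -0.02811601] (array([ 0.59114745, -0.0277084 ]), np.float64(0.04230890821414621))
side 0.03 486 [ 0.59029419 -0.0274445 ] (array([ 0.59098678, -0.02700169]), np.float64(0.042235801590490195))
side 0.055 746 [ 0.59021587 -0.02736345] (array([ 0.59088218, -0.02692634]), np.float64(0.04226006584380419))
(array([ 0.59652974, -0.02301651]), np.float64(-147.33774154034379), np.float64(0.2820875421657715), 6515, (591.0924682617188, -24.488765716552734), (60.80353927612305, 37.681148529052734), 12.285900115966797)
```

View pics/w4.png

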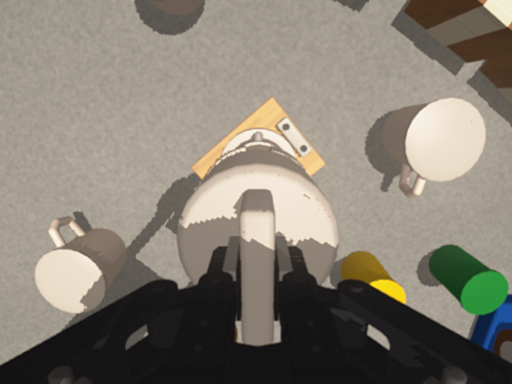

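Request:
jog_arm(motion="0 0 0.002 0.04 0 0 0; 0 0 0.002 0.09 0 0 0; 0 0 0.002 0.14 0 0 0; 0 0 0.002 0.17 0 0 0; 0 0 0.002 0.18 0 0 0")

```text
time: 16.65
tool_pos: [0.5911, -0.0287, 0.1592]
tool_rot: [-0.001, 0.959, 0.283, -0.001]
contact_force: [0.4, 0.9, -2.7]
gripper_width: 0.155
grasp_force: 60.2
```

Request:
jog_arm(motion="0 0 0 0.006 0 0 0; 0 0 0 0.014 0 0 0; 0 0 0 0.022 0 0 0; 0 0 0 0.03 0 0 0; 0 0 0 0.036 0 0 0")

```text
time: 17.27
tool_pos: [0.592, -0.0288, 0.143]
tool_rot: [-0.0, 0.959, 0.283, -0.0]
contact_force: [0.2, 1.1, -2.5]
gripper_width: 0.155
grasp_force: 60.2
```

Request:
jog_arm(motion="0 0 0 0.008 0 0 0; 0 0 0 0.016 0 0 0; 0 0 0 0.024 0 0 0; 0 0 0 0.03 0 0 0; 0 0 0 0.035 0 0 0")

```text
time: 17.9
tool_pos: [0.592, -0.0288, 0.1255]
tool_rot: [-0.0, 0.959, 0.283, -0.0]
contact_force: [-0.2, -0.1, -2.0]
gripper_width: 0.157
grasp_force: 60.2
```

Request:
jog_arm(motion="0 0 0 0.002 0 0 0; 0 0 0 0.004 0 0 0; 0 0 0 0.006 0 0 0; 0 0 0 0.006 0 0 0; 0 0 0 0.006 0 0 0")

```text
time: 18.52
tool_pos: [0.5923, -0.0289, 0.1234]
tool_rot: [0.0, 0.959, 0.283, 0.0]
contact_force: [-1.2, -0.9, 3.1]
gripper_width: 0.152
grasp_force: 61.0
```

Request:
jog_arm(motion="0 0 0 0.001 0 0 0.1; 0 0 0 0.001 0 0 0.2; 0 0 0 0.001 0 0 0.3; 0 0 0 0.001 0 0 0.4; 0 0 0 0.001 0 0 0.48")

```text
time: 19.15
tool_pos: [0.5928, -0.0287, 0.1234]
tool_rot: [-0.0, 0.997, -0.075, 0.001]
contact_force: [-0.9, -0.0, 4.2]
gripper_width: 0.156
grasp_force: 61.1
```

```bash
cat > st.py <<'E'
from h import *
s=state();y=Rt(s).as_matrix()[:,1];print(s['time'],s['tool_pos'],'bar',np.degrees(np.arctan2(y[1],y[0]))+90,s['contact_force'],s['ft_torque'])
E
python3 st.py
```

```text
19.15 [ 0.59276727 -0.02871326  0.1233888 ] bar -8.627071364405424 [-0.9418735  -0.02370925  4.18882154] [0.18071174 0.2133251  0.08727674]
```

Request:
jog_arm(motion="0 0 0 0 0 0 0.03; 0 0 0 0 0 0 0.06; 0 0 0 0 0 0 0.09; 0 0 0 0 0 0 0.11; 0 0 0 0 0 0 0.12")

```text
time: 19.77
tool_pos: [0.5923, -0.0279, 0.1234]
tool_rot: [-0.001, 0.987, -0.162, 0.0]
contact_force: [-3.7, 3.5, 5.1]
gripper_width: 0.154
grasp_force: 62.4
```

```bash
python3 st.py
```

```text
19.775 [ 0.59226393 -0.02791906  0.12343087] bar -18.636007062242157 [-3.71720302  3.47843469  5.06954743] [0.63017261 0.52072194 0.75689082]
```

Stop reached (torque rose to 0.76 N m at bar −18.6°, locked is about −17.5°). Release and rise.

Request:
jog_arm(motion="0 0 0 -0.001 0 0 -0.015; 30 0 0 -0.001 0 0 -0.015; 70 0 0 -0.001 0 0 -0.015; 100 0 0 -0.001 0 0 -0.015; 100 0 0 -0.001 0 0 -0.015")

```text
time: 20.4
tool_pos: [0.5919, -0.0289, 0.1224]
tool_rot: [0.0, 0.988, -0.152, -0.0]
contact_force: [-0.5, 1.1, 0.3]
gripper_width: 0.919
grasp_force: 0.0
```

Request:
jog_arm(motion="100 0 0 -0.03 0 0 0; 100 0 0 -0.08 0 0 0; 100 0 0 -0.15 0 0 0; 100 0 0 -0.22 0 0 0; 100 0 0 -0.25 0 0 0")

```text
time: 21.02
tool_pos: [0.5933, -0.029, 0.2518]
tool_rot: [0.0, 0.988, -0.152, 0.003]
contact_force: [-0.2, -0.1, 0.7]
gripper_width: 1.004
grasp_force: 0.0
```

Run:
```python
from h import *
f=grab_frame('wrist');P=cloud(f);save(f,'w5');z=P[...,2];d=np.hypot(P[...,0]-.591,P[...,1]+.028)
m=(d<.05)&(z>.148)&(z<.16);print('bar',cv2.minAreaRect((P[m][:,:2]*1000).astype(np.float32)),np.median(z[m]))
m=(d<.055)&(z>.11)&(z<.125);q=P[m];print('roof',np.median(q[:,2]),cv2.minEnclosingCircle((q[:,:2]*1000).astype(np.float32)))
s=state();print(s['time'],s['tool_pos'],s['gripper_width'])
```

```text
bar ((591.3373413085938, -28.27204704284668), (13.508247375488281, 63.32016372680664), 72.95673370361328) 0.15436754293750776
roof 0.11849804993695046 ((591.110595703125, -28.42200469970703), 42.838531494140625)
21.075 [ 0.59361145 -0.02908366  0.25267124] 1.0007787342141652
```

View pics/w5.png

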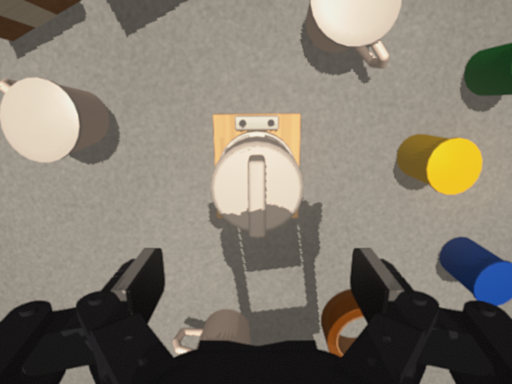

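The cover (257,185) sits on the jig: roof at 118 mm, bar at −17.0° against the jig's −17.2°. It is centred and the gripper is clear of it.

```bash
python3 -c "
from plant import *
print(job_done())"
```

```text
the job is handed in; nothing more can be done
None
```

The white cup is standing in the canister and the cover is fully down and twisted to its stop; I let go of both and handed the job in at about 21 s (the hand-in gave no verdict).

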